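# Open the tool chest's padlock on the bench rest and hold it up

## Task

First slide the padlock along the wooden bench rest until its body butts flush against the forked stop. Then turn the dial, feeling it click from notch to notch, until its pointer meets the raised mark on the lock's face, and pull the shackle fully open. Finally lift the open lock off the rest by its shackle and finish while still holding it by the shackle, still and open, with the whole lock up in the air well clear of the bench; leave the tin, the wooden block and the hammer alone.

Things in the scene. Friction and masses are not known exactly. Their poses are not given: they have to be found in the camera images.
- rest: Fixed wooden bench rest on the table: board 150 mm long (x), 98 wide, 25 thick; origin at the centre of its underside, its x axis runs along the board to the forked stop. Two low cheeks (82 mm apart inside, 10 mm high above the board) guide the lock.
- stop_face (a point): Middle of the stop's inner face, where the lock must butt: 61 mm along x from the rest's origin, 36 mm above the table; same axes as the rest. The stop is two posts, 14 mm thick in x, up to 47 mm above the table, with a 60 mm wide open-topped slot between, through which the shackle pokes out over the table. Flush = lock centre 33 mm behind this face.
- lock_center (a point): Centre of the padlock's brass body, lying loose, face up, between the cheeks: 66 mm long (x), 78 wide (y), 30 thick; about 0.5 kg. Its x axis points out of the front face along the shackle, to the stop; z up out of the dial face. Lying, its centre is 40 mm and its face 55 mm above the table. Starts 15 to 40 mm short of the stop; slides with 2 to 5 N.
- dial_grip (a point): On the dial's axis (middle of the lock's face), 24 mm above the face, 39 mm above the lock's centre. Bar knob turning the dial: 36 mm long along this point's x axis, 13 mm thick (y), from 5 to 35 mm above the face, on a flat disc of 49 mm diameter. Its +x end is the pointer: wedge-nosed, with a thin line on that half.
- dial (a joint): Dial angle, rad, positive anticlockwise from above; 0 = pointer at the raised mark, towards the shackle (lock's +x). Clicks into a notch every 0.393 rad (22.5 degrees), about 0.05 N m between notches; let go, it snaps into the nearest. Starts in a notch between 0.7 and 1.7, so turn it clockwise. The shackle is free only within 0.15 of 0, else blocked after 2 mm.
- shackle_crown (a point): Middle of the straight crossbar of the U-shaped steel shackle, round bar 9 mm thick, along y; legs 35 mm apart inside. Level with the lock's centre (40 mm above the table), beyond the board's end with open space below. Shut, it is 90.5 mm ahead (+x) of the lock's centre; with the lock flush, 39 mm are free between posts and crossbar.
- shackle (a joint): How far the shackle is pulled out of the lock along its x, m: 0 = shut, 0.026 = fully open (hard end). Friction about 2 N plus some damping, no spring, stays where left. Lifted by the crossbar the lock may swing down and hang from it, its centre then about 117 mm below the crossbar.
- tin: Bystander: tin can, 72 mm across, 85 mm high; origin at the centre of its underside.
- block: Bystander: wooden block 160 x 100 x 60 mm; origin at the centre of its underside.
- mallet: Bystander: hammer lying on the table.

How it is judged:
By the outcome, as a careful person would: the job done as asked, in the order asked, and still so for the second after the job is handed in, while the arm keeps its last pose, push and grip.
It also fails if it takes over 64 s, if anything falls off the work surface, if the arm or the gripper's body presses on something with over 40 N, if the wrist force passes 120 N, or if a joint passes its speed limit or range.

## Robot

A 6-joint arm with a two-finger parallel gripper is mounted at the origin on the work surface. World frame = base frame: x ahead of the robot, y to its left, z up, the work surface at z = 0. Lengths are in m, angles in rad, forces in N, time in s.
With the tool pointing down it reaches from about 0.425 to 0.95 m from the base axis. Payload 3.5 kg.
Tool frame: the origin (TCP) lies on the centre line of the jaws, within the pads' length; the fingertips stand 14 mm ahead of it and the grasp point (between the pads) lies 5 mm behind it (tips_ahead is the distance from the TCP to the fingertips, in m); y points along the fingers, z is the direction in which the jaws open and shut, and the axes are right-handed (so a half turn about y gives the same grasp; the last joint's range is limited). The gripper opens to 85 mm and grips with 20 to 120 N. Pads are 22 mm wide; open, the fingers measure 114 mm over their backs; the gripper's body (76 mm by 85 mm) begins 54 mm behind the grasp point. The pads swing forward as they close: fully open they stand 13 mm farther back than shut.
Start: joints at [-1.361, 0.286, 1.577, -0, 1.279, -0.15], TCP at [0.238, -0.632, 0.245] pointing down, gripper open.
Joint ranges: [-2.77, 2.77], [-0.9, 2.22], [0.21, 2.48], [-1.53, 4.67], [0.24, 2.81], [-2.84, 2.84]. Speed limits (rad/s): [2.79, 2.79, 3.14, 3.14, 3.14, 3.14].

## Interface

Orientations are given as a unit quaternion [x, y, z, w].
In Python, from plant import get_state, read_camera, sign_off, tips_ahead gives the robot as it stands.
- The arm moves only by the tool send_rows, never from a script. Its argument "plan" is a list of rows, each a list of 2 entries, a list of its own where there are three numbers: the shift along the tool's x, y, z in units of 12 cm (1.0 is 12 cm), then the turn, a rotation vector about the tool's x, y, z in units of 360 degrees (1.0 is 360 degrees). In form: [[[tx, ty, tz], [rx, ry, rz]], ...]. A call has 1 to 12 rows; each row shifts and turns the commanded pose from where the row before left it, along the tool's axes as they then stand; what a row does not reach is not made up. A row lasts 1/10 s, in which the tool goes at most 50 mm and 8.59 degrees, less where a joint would pass 70% of its speed; a pose out of reach is approached as far as the arm can. A call with a number of a shift or a turn outside -1 to 1 is refused whole. A call with a gripper value outside its range is refused whole. "gripper" is the closure, from 0 (fully open) to 1 (shut), set as the call begins (left out, the last holds). The fingers move at their own pace and stop on an object; "grip_force" is the grip in N (left out, the last holds). Time passes only in rows, so rows that do not move let the fingers close. It gives the time, the measured TCP pose, the force and the opening at its end, in the units of the state.
- get_state(): the state, without advancing time (a new reading comes with each control period).
- read_camera(name): name is "side" or "top"; returns a dict with "img" (420x560x3 uint8, blue, green, red), "fx", "fy", "cx", "cy" (pixels), "D" ([k1, k2, p1, p2, k3] as OpenCV has them; the pictures are not rectified), "world_from_camera" (4x4, takes a point from camera to world coordinates). Camera axes: x right, y down, z forward; pixel columns grow to the right and rows downward; lengths in m; the calibration is good to about 2 mm. A picture is of the moment at which its call begins. There is no depth.
- sign_off(): hands the job in, once; it reports no verdict.
The state is a dict: "time": time; "qpos": joint angles; "dq": joint speeds; "joint_efforts": joint torques, N m; "eef_pos": TCP position; "tcp_rot": TCP orientation; "contact_force": force on the tool from outside, world axes, zero at the start; "wrist_torque": the same for the moment, N m; "opening": opening from 0.0 (shut) to 1.0 (fully open).
Only numpy, scipy, OpenCV 4.12 (cv2) and the standard library are available. Lean on these libraries where they do the work, as an engineer would, in place of code of your own. Each camera call takes 0.05 s, during which the arm holds its last target. There are 200 camera calls.

## Working session

There is one attempt and no reset: what is moved stays moved. The work goes in short steps, Python scripts to look and compute and a tool call to move; the robot and the scene stay as the last step left them, time stands still between calls to the robot, and variables do not carry over. Pictures are saved under pics/ and viewed, about 8 in all and at most 12, crops included, and the job is handed in when it is done.

Besides the shell and the picture viewer there is one more tool, called as name(argument=value, ...), one argument or row to a line, values as JSON. send_rows: Moves the arm, as the interface text tells. Its arguments: {"type":"object","properties":{"plan":{"type":"array"},"gripper":{"type":"number"},"grip_force":{"type":"number"}},"required":["plan"]}

```bash
mkdir -p pics; ls
python3 - <<'E'
from plant import *
import cv2,numpy as np
s=get_state();print(s);print(tips_ahead if not callable(tips_ahead) else tips_ahead())
for n in("top","side"):
    c=read_camera(n);cv2.imwrite(f"pics/{n}0.png",c["img"])
    print(n,c["fx"],c["fy"],c["cx"],c["cy"],c["D"]);print(np.round(c["world_from_camera"],3))
E
```

```text
pics
{'time': 0.0, 'qpos': array([-1.36102604e+00,  2.87202682e-01,  1.57814501e+00, -2.55021166e-05,
        1.27860299e+00, -1.50029082e-01]), 'dq': array([-0.00032746, -0.00097068,  0.00034674,  0.00097038,  0.00031954,
       -0.00073844]), 'joint_efforts': array([ 5.23069994e-04, -4.05978942e+01, -2.92624694e+01, -1.37296870e-04,
        5.95402424e-03,  7.95672776e-06]), 'eef_pos': array([ 0.23753325, -0.63117072,  0.24393977]), 'tcp_rot': array([-0.12655924,  0.69652735, -0.69486123,  0.12649219]), 'contact_force': array([ 0.01858179, -0.67339924, -0.35505056]), 'wrist_torque': array([-0.02847811, -0.00366124, -0.0472994 ]), 'opening': 0.9997871233429795}
0.014
top 405.4179477265653 405.4179477265653 278.3595432188366 207.82347196324147 [-0.11055461  0.          0.          0.          0.        ]
[[ 0.02  -0.98   0.198  0.35 ]
 [-1.    -0.021 -0.    -0.017]
 [ 0.004 -0.198 -0.98   1.088]
 [ 0.     0.     0.     1.   ]]
side 461.2412796920865 461.2412796920865 279.7251631064157 212.25255824905892 [-0.06879037  0.          0.          0.          0.        ]
[[-0.99  -0.08   0.118  0.423]
 [-0.143  0.582 -0.801  0.855]
 [-0.005 -0.81  -0.587  0.714]
 [ 0.     0.     0.     1.   ]]
```

View pics/top0.png

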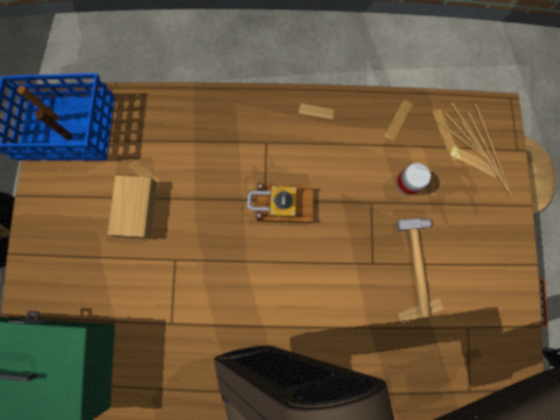

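View pics/side0.png

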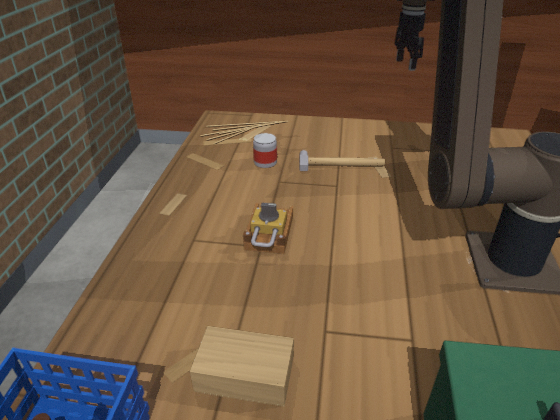

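The top view shows the lock at about (283,201) with the shackle pointing left (world +y) and its crown near (250,202). The tin is at (415,180), the hammer at (415,260) and the block at (132,207). I'll zoom in next.

```bash
cat > h.py <<'E'
import cv2,numpy as np
from plant import *
def K(c): return np.array([[c["fx"],0,c["cx"]],[0,c["fy"],c["cy"]],[0,0,1.]])
def w2p(c,P):
    T=np.linalg.inv(c["world_from_camera"]); 
    return cv2.projectPoints(np.float64(P).reshape(-1,1,3),cv2.Rodrigues(T[:3,:3])[0],T[:3,3],K(c),np.array(c["D"]))[0][:,0]
def p2w(c,uv,z):
    n=cv2.undistortPoints(np.float64(uv).reshape(-1,1,2),K(c),np.array(c["D"]))[:,0]
    T=c["world_from_camera"]; d=np.c_[n,np.ones(len(n))]@T[:3,:3].T; o=T[:3,3]
    return o+d*((z-o[2])/d[:,2])[:,None]
def crop(c,u,v,w,h,s): return cv2.resize(c["img"][v:v+h,u:u+w],None,fx=s,fy=s,interpolation=cv2.INTER_CUBIC)
E
python3 - <<'E'
from h import *
a=crop(read_camera("top"),235,170,95,65,8);cv2.imwrite("pics/t1.png",a)
b=crop(read_camera("side"),235,190,70,70,8);cv2.imwrite("pics/s1.png",b)
E
```

```text
(no output)
```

View pics/t1.png

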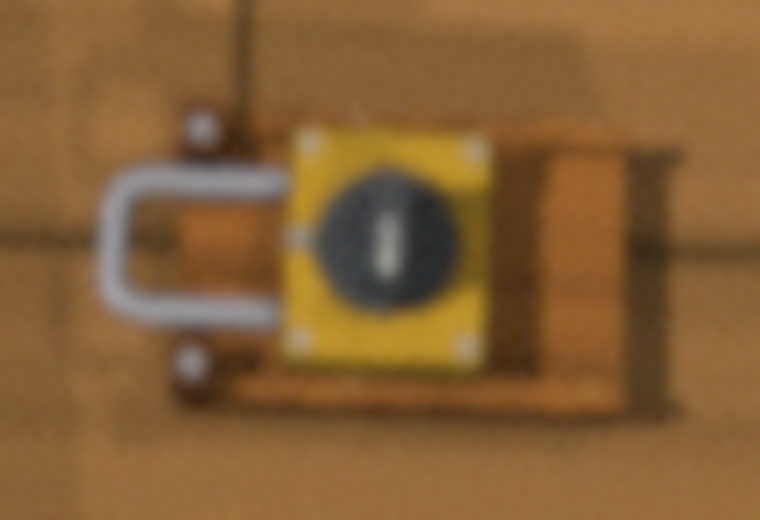

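View pics/s1.png

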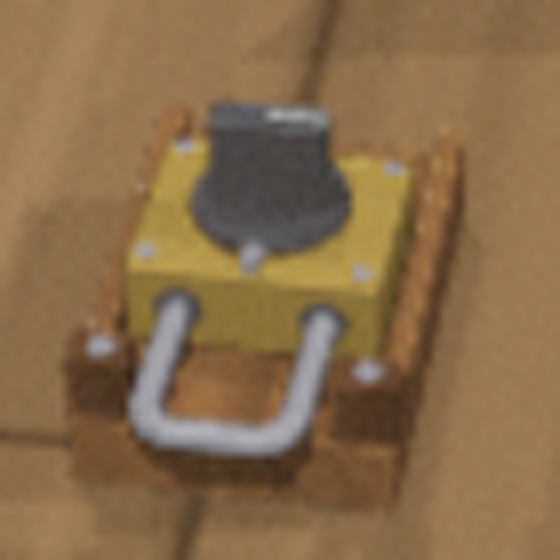

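The pointer line lies on the right half in the side view, which is world −x, while the shackle points to about +y. That puts the dial near +90°. Now I'll fit the pose using both cameras.

```bash
cat > fit.py <<'E'
from h import *
from scipy.optimize import least_squares
t,s=read_camera("top"),read_camera("side")
F=[[.033,.039,.055],[-.033,.039,.055],[-.033,-.039,.055],[.033,-.039,.055]] # lock frame, z above table
tc=np.array([[285,366],[485,369],[492,134],[295,128]]);sc=np.array([[380,286],[414,162],[165,135],[130,270]])
# lock +y is world -x: down in top, right in side
tp=np.array([[191,362],[201,128]]);sp=np.array([[368,371],[100,345]])
P=[[.068,.0395,.048],[.068,-.0395,.048]]
B=[[-.075,.049,.025],[-.075,-.049,.025]]; 
f=lambda a,u,v:np.array([u,v])+(a+.5)/8-.5
def X(pts,p,off):
    pts=np.array(pts,float);c,sn=np.cos(p[2]),np.sin(p[2]);x=pts[:,0]+off
    return np.c_[p[0]+c*x-sn*pts[:,1],p[1]+sn*x+c*pts[:,1],pts[:,2]]
CRT=np.array([[112,245]]);CRS=np.array([[213,432]])
def res(p):
    o=.028-p[3]; L=X(F,p,o);R=X(P,p,0);C=X([[.0905,0,.040]],p,o)
    return np.r_[w2p(t,L)-f(tc,235,170),w2p(s,L)-f(sc,235,190),w2p(t,R)-f(tp,235,170),w2p(s,R)-f(sp,235,190),
      w2p(t,C)-f(CRT,235,170),w2p(s,C)-f(CRS,235,190)].ravel()
r=least_squares(res,[.43,-.02,1.57,.025],loss="soft_l1",x_scale=[.01,.01,.1,.01])
p=r.x;print("rest x,y,yaw,gap",p);print(np.round(res(p).reshape(-1,2)*8,0).tolist())
o=.028-p[3];print("lock",X([[0,0,.04]],p,o),"crown",X([[.0905,0,.04]],p,o))
for a in (45,67.5,90,112.5):
    q=p.copy();kc=X([[0,0,.09]],p,o)[0];th=p[2]+np.radians(a)
    e=[[kc+np.r_[.018*k*np.cos(th),.018*k*np.sin(th),0]] for k in(-1,1)]
    print(a,np.round(((w2p(t,e)-[235,170]+.5)*8-.5)).tolist(),np.round(((w2p(s,e)-[235,190]+.5)*8-.5)).tolist())
E
python3 fit.py
```

```text
rest x,y,yaw,gap [ 0.57931086 -0.03240827  1.55311995  0.02346307]
[[-5.0, -9.0], [-1.0, -4.0], [-1.0, -3.0], [-5.0, -4.0], [7.0, -2.0], [6.0, -8.0], [6.0, -3.0], [-4.0, -11.0], [-4.0, -3.0], [-3.0, -4.0], [4.0, -4.0], [3.0, -4.0], [0.0, -2.0], [7.0, 3.0]]
lock [[ 0.57939105 -0.02787205  0.04      ]] crown [[0.58099068 0.06261381 0.04      ]]
45 [[429.0, 182.0], [346.0, 257.0]] [[239.0, 83.0], [309.0, 139.0]]
67.5 [[411.0, 169.0], [364.0, 270.0]] [[223.0, 92.0], [325.0, 129.0]]
90 [[390.0, 164.0], [386.0, 275.0]] [[214.0, 105.0], [334.0, 116.0]]
112.5 [[368.0, 167.0], [408.0, 272.0]] [[214.0, 119.0], [333.0, 102.0]]
```

```bash
cat > mv.py <<'E'
import sys
from h import *
from scipy.spatial.transform import Rotation as R
YAW=1.55312; U=np.array([np.cos(YAW),np.sin(YAW),0]); V=np.array([-U[1],U[0],0])
REST=np.array([.57931,-.03241,0])
def W(a,b,z): return REST+a*U+b*V+np.array([0,0,z])   # rest frame -> world
def go(target,jawyaw=None):
    s=get_state();r=R.from_quat(s["tcp_rot"]);p=s["eef_pos"]
    m=r.as_matrix();jy=np.arctan2(m[1,2],m[0,2])
    print("t",round(s["time"],2),"rest-frame tcp",np.round([(p-REST)@U,(p-REST)@V,p[2]],4),"jaw yaw rel lock deg",round(np.degrees(jy-YAW),2),"toolY",np.round(m[:,1],4),"F",np.round(s["contact_force"],1),"q",np.round(s["qpos"],2),"open",round(s["opening"],3))
    if jawyaw is None: jawyaw=np.degrees(jy-YAW)
    j=np.radians(jawyaw)+YAW; z=np.array([np.cos(j),np.sin(j),0]);y=np.array([0,0,-1.]);x=np.cross(y,z)
    rg=R.from_matrix(np.c_[x,y,z]); rv=(r.inv()*rg).as_rotvec()/(2*np.pi)
    print("turn first, total",np.round(rv,4),"rows>=",int(np.ceil(np.linalg.norm(rv)/.0238)))
    d=np.array(target)-p
    for nm,q in(("after turn",rg),("no turn",r)): print("shift",nm,np.round(q.inv().apply(d)/.12,4),"mm",round(np.linalg.norm(d)*1e3))
E
python3 - <<'E'
from mv import *
for a in(0,180): go(W(-.085,0,.15),a)
E
```

```text
t 0.3 rest-frame tcp [-0.6051  0.3311  0.2448] jaw yaw rel lock deg -158.38 toolY [-2.e-04  9.e-04 -1.e+00] F [-0.9  0.1 -0.4] q [-1.36  0.29  1.58  0.    1.28 -0.15] open 0.998
turn first, total [ 0.000e+00 -4.399e-01 -2.000e-04] rows>= 19
shift after turn [2.7588 0.7902 4.3341] mm 624
shift no turn [-4.1616  0.7934 -3.0118] mm 624
t 0.3 rest-frame tcp [-0.6051  0.3311  0.2448] jaw yaw rel lock deg -158.38 toolY [-2.e-04  9.e-04 -1.e+00] F [-0.9  0.1 -0.4] q [-1.36  0.29  1.58  0.    1.28 -0.15] open 0.998
turn first, total [0.0001 0.0601 0.    ] rows>= 3
shift after turn [-2.7588  0.7902 -4.3341] mm 624
shift no turn [-4.1616  0.7934 -3.0118] mm 624
```

send_rows(
  plan=[
    [[-0.29,0,-0.21],[0,0,0]],
    [[-0.29,0,-0.21],[0,0,0]],
    [[-0.29,0,-0.21],[0,0,0]],
    [[-0.29,0,-0.21],[0,0,0]],
    [[-0.29,0,-0.21],[0,0,0]],
    [[-0.29,0,-0.21],[0,0,0]],
    [[-0.29,0,-0.21],[0,0,0]],
    [[-0.29,0,-0.21],[0,0,0]],
    [[-0.29,0,-0.21],[0,0,0]],
    [[-0.29,0,-0.21],[0,0,0]],
    [[-0.29,0,-0.21],[0,0,0]],
    [[-0.29,0,-0.21],[0,0,0]],
  ],
  gripper=1.0,
  grip_force=30,
)

```text
time: 1.5
eef_pos: [0.5228, -0.2001, 0.2455]
tcp_rot: [0.126, -0.696, 0.696, -0.127]
contact_force: [0.4, -0.4, -0.2]
opening: -0.001
```

send_rows(
  plan=[
    [[0,0,0],[0,-0.022,0]],
    [[0,0,0],[0,-0.022,0]],
    [[0,0,0],[0,-0.022,0]],
    [[0,0,0],[0,-0.022,0]],
    [[0,0,0],[0,-0.022,0]],
    [[0,0,0],[0,-0.022,0]],
    [[0,0,0],[0,-0.022,0]],
    [[0,0,0],[0,-0.022,0]],
    [[0,0,0],[0,-0.022,0]],
    [[0,0,0],[0,-0.022,0]],
  ],
)

```text
time: 2.5
eef_pos: [0.522, -0.2016, 0.2453]
tcp_rot: [-0.542, 0.454, -0.454, 0.542]
contact_force: [-0.7, -0.5, 0.3]
opening: -0.003
```

send_rows(
  plan=[
    [[0,0,0],[0,-0.022,0]],
    [[0,0,0],[0,-0.022,0]],
    [[0,0,0],[0,-0.022,0]],
    [[0,0,0],[0,-0.022,0]],
    [[0,0,0],[0,-0.022,0]],
    [[0,0,0],[0,-0.022,0]],
    [[0,0,0],[0,-0.022,0]],
    [[0,0,0],[0,-0.022,0]],
    [[0,0,0],[0,-0.022,0]],
    [[0,0,0],[0,-0.022,0]],
    [[0,0,0],[0,0,0]],
  ],
)

```text
time: 3.6
eef_pos: [0.522, -0.2017, 0.2454]
tcp_rot: [0.707, -0.006, 0.006, -0.707]
contact_force: [-0.5, 0.3, -0.5]
opening: 0.0
```

```bash
python3 -c "
from mv import *
go(W(-.085,0,.052),0)"
```

```text
t 3.6 rest-frame tcp [-0.1702  0.0543  0.2454] jaw yaw rel lock deg 0.02 toolY [ 0. -0. -1.] F [-0.5  0.3 -0.5] q [-0.55  0.03  1.86  0.    1.25 -2.1 ] open 0.0
turn first, total [0. 0. 0.] rows>= 1
shift after turn [0.4523 1.6113 0.7104] mm 218
shift no turn [0.4524 1.6114 0.7103] mm 218
```

send_rows(
  plan=[
    [[0.113,0.2,0.178],[0,0,0]],
    [[0.113,0.2,0.178],[0,0,0]],
    [[0.113,0.2,0.178],[0,0,0]],
    [[0.113,0.2,0.178],[0,0,0]],
    [[0,0.2,0],[0,0,0]],
    [[0,0.2,0],[0,0,0]],
    [[0,0.2,0],[0,0,0]],
    [[0,0.2,0],[0,0,0]],
    [[0,0,0],[0,0,0]],
  ],
)

```text
time: 4.5
eef_pos: [0.5749, -0.1161, 0.0494]
tcp_rot: [-0.706, 0.01, -0.004, 0.708]
contact_force: [-1.2, 0.3, -0.8]
opening: -0.002
```

send_rows(
  plan=[
    [[0,0,0.04],[0,0,0]],
    [[0,0,0.04],[0,0,0]],
    [[0,0,0.04],[0,0,0]],
    [[0,0,0.04],[0,0,0]],
    [[0,0,0.04],[0,0,0]],
    [[0,0,0.04],[0,0,0]],
  ],
)

```text
time: 5.1
eef_pos: [0.5784, -0.0879, 0.0538]
tcp_rot: [0.707, -0.006, 0.006, -0.707]
contact_force: [-0.5, -0.9, 1.0]
opening: -0.003
```

send_rows(
  plan=[
    [[0,0,0.02],[0,0,0]],
    [[0,0,0.02],[0,0,0]],
    [[0,0,0.02],[0,0,0]],
    [[0,0,0.02],[0,0,0]],
    [[0,0,0.02],[0,0,0]],
    [[0,0,0.02],[0,0,0]],
  ],
)

```text
time: 5.7
eef_pos: [0.5786, -0.0742, 0.0534]
tcp_rot: [0.707, -0.006, 0.006, -0.707]
contact_force: [0.9, -3.7, -0.4]
opening: 0.002
```

```bash
python3 -c "
from mv import *
go(W(-.025,0,.052),0)"
```

```text
t 5.7 rest-frame tcp [-0.0418 -0.      0.0534] jaw yaw rel lock deg 0.05 toolY [ 2.e-04 -9.e-04 -1.e+00] F [ 0.9 -3.7 -0.4] q [-0.3   0.32  1.92 -0.    0.9  -1.85] open 0.002
turn first, total [0.0002 0.0001 0.    ] rows>= 1
shift after turn [-0.      0.0113  0.1401] mm 17
shift no turn [1.000e-04 1.110e-02 1.401e-01] mm 17
```

send_rows(
  plan=[
    [[0,0,0.02],[0,0,0]],
    [[0,0,0.02],[0,0,0]],
    [[0,0,0.02],[0,0,0]],
    [[0,0,0.02],[0,0,0]],
    [[0,0,0.02],[0,0,0]],
  ],
)

```text
time: 6.2
eef_pos: [0.5787, -0.062, 0.0534]
tcp_rot: [0.707, -0.006, 0.006, -0.707]
contact_force: [0.1, -3.3, -1.2]
opening: -0.0
```

send_rows(
  plan=[
    [[0,0,0.01],[0,0,0]],
    [[0,0,0.01],[0,0,0]],
    [[0,0,0.01],[0,0,0]],
  ],
)

```text
time: 6.5
eef_pos: [0.5788, -0.0583, 0.0533]
tcp_rot: [0.707, -0.006, 0.006, -0.707]
contact_force: [-0.3, -3.0, -0.4]
opening: -0.0
```

```bash
python3 -c "
from mv import *
go(W(-.025,0,.052),0)
a=crop(read_camera('top'),235,170,95,65,8);cv2.imwrite('pics/t2.png',a)"
```

```text
t 6.5 rest-frame tcp [-0.0259  0.0001  0.0533] jaw yaw rel lock deg 0.04 toolY [ 0.e+00 -1.e-04 -1.e+00] F [-0.3 -3.  -0.4] q [-0.27  0.32  1.93 -0.    0.9  -1.83] open -0.0
turn first, total [0.     0.0001 0.    ] rows>= 1
shift after turn [0.0005 0.0111 0.0075] mm 2
shift no turn [0.0005 0.0111 0.0075] mm 2
```

View pics/t2.png

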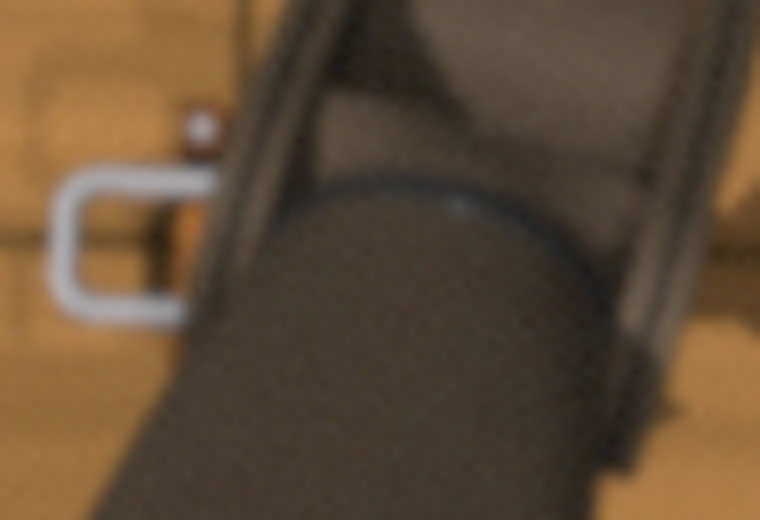

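The crown has moved from crop column 112 to 62, about 16 mm, so roughly 7 mm remain. I'll keep pushing slowly.

send_rows(
  plan=[
    [[0,0,0.01],[0,0,0]],
    [[0,0,0.01],[0,0,0]],
    [[0,0,0.01],[0,0,0]],
    [[0,0,0.01],[0,0,0]],
  ],
)

```text
time: 6.95
eef_pos: [0.5788, -0.0535, 0.0533]
tcp_rot: [-0.707, 0.006, -0.006, 0.707]
contact_force: [-0.2, -2.8, -1.0]
opening: 0.001
```

send_rows(
  plan=[
    [[0,0,0.01],[0,0,0]],
    [[0,0,0.01],[0,0,0]],
  ],
)

```text
time: 7.15
eef_pos: [0.5793, -0.0515, 0.0535]
tcp_rot: [0.707, -0.005, 0.006, -0.707]
contact_force: [1.7, -5.3, -0.6]
opening: 0.001
```

send_rows(
  plan=[
    [[0,0,0.01],[0,0,0]],
  ],
)

```text
time: 7.25
eef_pos: [0.5795, -0.0514, 0.0537]
tcp_rot: [0.708, -0.005, 0.006, -0.706]
contact_force: [-0.0, -11.2, -0.3]
opening: 0.002
```

send_rows(
  plan=[
    [[0,0,0.015],[0,0,0]],
    [[0,0,0],[0,0,0]],
    [[0,0,0],[0,0,0]],
  ],
)

```text
time: 7.55
eef_pos: [0.5795, -0.0512, 0.054]
tcp_rot: [0.709, -0.005, 0.006, -0.705]
contact_force: [-0.5, -12.7, -1.0]
opening: -0.001
```

send_rows(
  plan=[
    [[0,0,-0.1],[0,0,0]],
    [[0,0,-0.2],[0,0,0]],
    [[0,-0.25,0],[0,0,0]],
    [[0,-0.25,0],[0,0,0]],
    [[0,-0.25,0],[0,0,0]],
    [[0,-0.25,0],[0,0,0]],
    [[0,0,0],[0,0,0]],
  ],
)

```text
time: 8.25
eef_pos: [0.5812, -0.0843, 0.1788]
tcp_rot: [0.707, -0.003, 0.009, -0.707]
contact_force: [0.4, -0.0, 0.4]
opening: 0.001
```

send_rows(
  plan=[
    [[0,0,0.1],[0,0,0]],
    [[0,0,0.2],[0,0,0]],
    [[0,0,0.2],[0,0,0]],
    [[0,0,0.1],[0,0,0]],
    [[0,0,0],[0,0,0]],
    [[0,0,0],[0,0,0]],
  ],
  gripper=0.45,
)

```text
time: 8.85
eef_pos: [0.5791, -0.012, 0.1723]
tcp_rot: [-0.707, 0.006, -0.005, 0.707]
contact_force: [0.4, -0.2, -0.2]
opening: 0.547
```

```bash
python3 -c "
from mv import *
go(W(.028,0,.079),0)
s=read_camera('side');t=read_camera('top')
print(w2p(s,W(.061-.033,0,.09)),w2p(s,W(.061-.033+.0905,0,.04)))
a=crop(s,235,190,70,70,7);b=crop(t,220,170,35,65,7)
cv2.imwrite('pics/s3.png',np.hstack([a,np.vstack([b,np.zeros((490-b.shape[0],b.shape[1],3),np.uint8)])]))"
```

```text
t 8.85 rest-frame tcp [0.0204 0.0005 0.1723] jaw yaw rel lock deg 0.07 toolY [-1.7e-03  2.0e-04 -1.0e+00] F [ 0.4 -0.2 -0.2] q [-0.2   0.15  1.88 -0.    1.12 -1.75] open 0.547
turn first, total [-0.      0.0002 -0.0003] rows>= 1
shift after turn [0.0045 0.7777 0.063 ] mm 94
shift no turn [0.0059 0.7777 0.0629] mm 94
[[266.94746064 209.06165316]] [[260.04870343 250.54026573]]
```

View pics/s3.png

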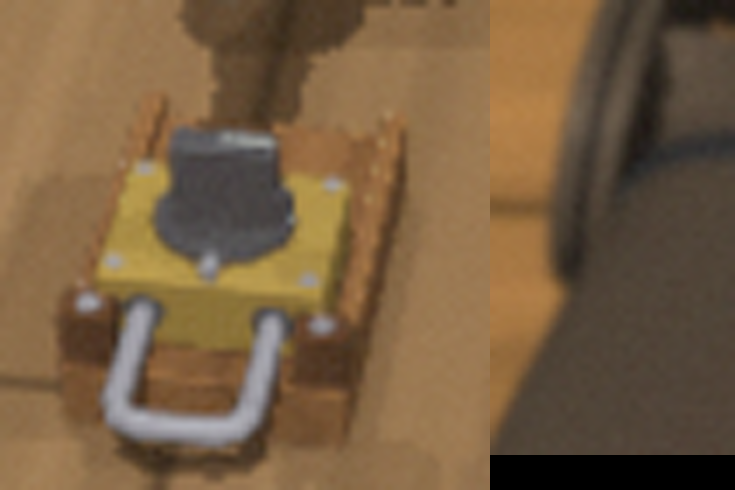

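The lock is flush: the predicted flush positions for the knob and crown match the picture to within 1 px. Next I'll descend onto the knob and grip it.

send_rows(
  plan=[
    [[0.0045,0.15,0.063],[0,0,0]],
    [[0,0.2,0],[0,0,0]],
    [[0,0.2,0],[0,0,0]],
    [[0,0.15,0],[0,0,0]],
    [[0,0.075,0],[0,0,0]],
    [[0,0,0],[0,0,0]],
  ],
)

```text
time: 9.55
eef_pos: [0.5793, -0.0052, 0.0789]
tcp_rot: [-0.707, 0.007, -0.005, 0.707]
contact_force: [0.2, 0.7, -0.2]
opening: 0.548
```

send_rows(
  plan=[
    [[0,0,0],[0,0,0]],
    [[0,0,0],[0,0,0]],
    [[0,0,0],[0,0,0]],
    [[0,0,0],[0,0,0]],
    [[0,0,0],[0,0,0]],
    [[0,0,0],[0,0,0]],
  ],
  gripper=1.0,
  grip_force=30,
)

```text
time: 10.15
eef_pos: [0.5813, -0.0052, 0.0819]
tcp_rot: [0.707, -0.005, 0.007, -0.707]
contact_force: [-1.1, -2.2, 5.7]
opening: 0.144
```

```bash
python3 -c "
from mv import *
go(W(.028,0,.079),-90)"
```

```text
t 10.15 rest-frame tcp [ 0.0273 -0.0015  0.0819] jaw yaw rel lock deg 0.04 toolY [ 0.0025 -0.0012 -1.    ] F [-1.1 -2.2  5.7] q [-0.18  0.27  1.92 -0.    0.95 -1.74] open 0.144
turn first, total [-2.000e-04  2.501e-01  5.000e-04] rows>= 11
shift after turn [-0.0061  0.024  -0.0126] mm 3
shift no turn [-0.0127  0.024   0.0061] mm 3
```

send_rows(
  plan=[
    [[0,-0.03,0],[0,0,0]],
    [[0,0,0],[0,0,0]],
    [[0,0,0],[0,0,0]],
  ],
)

```text
time: 10.45
eef_pos: [0.5794, -0.0049, 0.0828]
tcp_rot: [0.707, -0.007, 0.005, -0.707]
contact_force: [-1.2, -2.1, -4.1]
opening: 0.143
```

send_rows(
  plan=[
    [[0,0,0],[0,0.0125,0]],
    [[0,0,0],[0,0.0125,0]],
    [[0,0,0],[0,0.0125,0]],
    [[0,0,0],[0,0.0125,0]],
    [[0,0,0],[0,0.0125,0]],
  ],
)

```text
time: 10.95
eef_pos: [0.5795, -0.0049, 0.0828]
tcp_rot: [0.692, -0.145, 0.144, -0.692]
contact_force: [0.9, -3.3, -4.4]
opening: 0.146
```

```bash
python3 -c "
from mv import *
go(W(.028,0,.082),-90)
print(get_state()['wrist_torque'])"
```

```text
t 10.95 rest-frame tcp [0.0275 0.0003 0.0828] jaw yaw rel lock deg -22.64 toolY [-1.7e-03 -5.0e-04 -1.0e+00] F [ 0.9 -3.3 -4.4] q [-0.18  0.27  1.92 -0.    0.95 -1.34] open 0.146
turn first, total [ 3.000e-04  1.871e-01 -1.000e-04] rows>= 8
shift after turn [-0.0039  0.0064  0.0022] mm 1
shift no turn [0.0005 0.0064 0.0044] mm 1
[-0.57966609 -0.15963835  0.07907958]
```

send_rows(
  plan=[
    [[0,0.008,0],[0,0.0125,0]],
    [[0,0,0],[0,0.0125,0]],
    [[0,0,0],[0,0.0125,0]],
    [[0,0,0],[0,0.0125,0]],
    [[0,0,0],[0,0.0125,0]],
    [[0,0,0],[0,0.0125,0]],
    [[0,0,0],[0,0.0125,0]],
    [[0,0,0],[0,0.0125,0]],
  ],
)

```text
time: 11.75
eef_pos: [0.5797, -0.005, 0.0821]
tcp_rot: [0.614, -0.352, 0.351, -0.613]
contact_force: [1.3, -3.4, -3.7]
opening: 0.145
```

send_rows(
  plan=[
    [[0,0,0],[0,0.0125,0]],
    [[0,0,0],[0,0.0125,0]],
    [[0,0,0],[0,0.0125,0]],
    [[0,0,0],[0,0.0125,0]],
    [[0,0,0],[0,0.0125,0]],
    [[0,0,0],[0,0.0125,0]],
    [[0,0,0],[0,0.0125,0]],
    [[0,0,0],[0,0,0]],
  ],
)

```text
time: 12.55
eef_pos: [0.5797, -0.005, 0.0822]
tcp_rot: [-0.496, 0.504, -0.504, 0.495]
contact_force: [0.9, -3.4, -4.5]
opening: 0.142
```

```bash
python3 -c "
from mv import *
go(W(.028,0,.082),-90)
print(get_state()['wrist_torque'])"
```

```text
t 12.55 rest-frame tcp [0.0274 0.0001 0.0822] jaw yaw rel lock deg -89.96 toolY [-1.5e-03 -6.0e-04 -1.0e+00] F [ 0.9 -3.4 -4.5] q [-0.18  0.27  1.92 -0.    0.95 -0.17] open 0.142
turn first, total [0.0002 0.0001 0.0001] rows>= 1
shift after turn [-0.0048  0.0013  0.0011] mm 1
shift no turn [-0.0048  0.0012  0.0011] mm 1
[-0.75680776 -0.12273424  0.02932705]
```

send_rows(
  plan=[
    [[0,0.008,0],[0,0,0]],
    [[0,0.006,0],[0,0,0]],
    [[0,0,0],[0,0,0]],
  ],
)

```text
time: 12.85
eef_pos: [0.5797, -0.005, 0.0819]
tcp_rot: [-0.497, 0.504, -0.503, 0.495]
contact_force: [-4.1, -5.1, 2.5]
opening: 0.143
```

send_rows(
  plan=[
    [[0,0,0],[0,0,0]],
    [[0,0,0],[0,0,0]],
    [[0,0,0],[0,0,0]],
    [[0,0,0],[0,0,0]],
  ],
  gripper=0.6,
)

```text
time: 13.25
eef_pos: [0.5805, -0.0042, 0.0815]
tcp_rot: [-0.496, 0.504, -0.504, 0.496]
contact_force: [-0.6, -0.3, -0.5]
opening: 0.401
```

send_rows(
  plan=[
    [[0,-0.1,0],[0,0,0]],
    [[0,-0.2,0],[0,0,0]],
    [[0,-0.2,0],[0,0,0]],
    [[0,-0.2,0],[0,0,0]],
    [[0,-0.1,0],[0,0,0]],
    [[0,0,0],[0,0,0]],
  ],
)

```text
time: 13.85
eef_pos: [0.5817, -0.0048, 0.1803]
tcp_rot: [0.495, -0.503, 0.506, -0.497]
contact_force: [-0.2, -0.3, -0.4]
opening: 0.401
```

```bash
python3 -c "
from mv import *
go(W(.1185,0,.16),0)
s=read_camera('side')
print(w2p(s,W(.061-.033,0,.09)),w2p(s,W(.061-.033+.0905,0,.04)))
a=crop(s,235,190,70,70,7)
cv2.imwrite('pics/s4.png',a)"
```

```text
t 13.85 rest-frame tcp [ 0.0276 -0.0019  0.1803] jaw yaw rel lock deg -89.96 toolY [ 5.4e-03 -9.0e-04 -1.0e+00] F [-0.2 -0.3 -0.4] q [-0.18  0.14  1.87  0.    1.12 -0.17] open 0.401
turn first, total [-0.0006 -0.2499  0.0008] rows>= 11
shift after turn [-0.0162  0.1692  0.7573] mm 93
shift no turn [-0.7574  0.1685 -0.0167] mm 93
[[266.94746064 209.06165316]] [[260.04870343 250.54026573]]
```

View pics/s4.png

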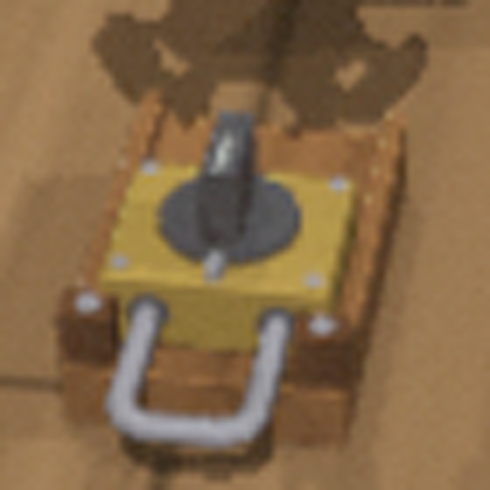

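The pointer now meets the raised mark at (213,265), and the lock is still flush, sitting about 2 mm sideways within the cheek play. Next is the crossbar.

send_rows(
  plan=[
    [[-0.2,0,0],[0,-0.02,0]],
    [[0,0,0],[0,-0.023,0]],
    [[0,0,0],[0,-0.023,0]],
    [[0,0,0],[0,-0.023,0]],
    [[0,0,0],[0,-0.023,0]],
    [[0,0,0],[0,-0.023,0]],
    [[0,0,0],[0,-0.023,0]],
    [[0,0,0],[0,-0.023,0]],
    [[0,0,0],[0,-0.023,0]],
    [[0,0,0],[0,-0.023,0]],
    [[0,0,0],[0,-0.023,0]],
    [[0,0,0],[0,0,0]],
  ],
)

```text
time: 15.1
eef_pos: [0.5796, 0.0195, 0.1752]
tcp_rot: [-0.707, 0.007, -0.005, 0.707]
contact_force: [0.5, -0.0, -0.0]
opening: 0.402
```

```bash
python3 -c "
from mv import *
go(W(.1185,.002,.1),0)"
```

```text
t 15.1 rest-frame tcp [0.0519 0.0006 0.1752] jaw yaw rel lock deg 0.01 toolY [-3.6e-03  6.0e-04 -1.0e+00] F [ 0.5 -0.  -0. ] q [-0.14  0.15  1.87  0.    1.12 -1.69] open 0.402
turn first, total [-0.0001  0.     -0.0006] rows>= 1
shift after turn [-0.0114  0.6267  0.5551] mm 100
shift no turn [-0.009   0.6271  0.5548] mm 100
```

send_rows(
  plan=[
    [[-0.009,0,0.2],[0,0,0]],
    [[0,0,0.2],[0,0,0]],
    [[0,0.1,0.155],[0,0,0]],
    [[0,0.2,0],[0,0,0]],
    [[0,0.2,0],[0,0,0]],
    [[0,0.13,0],[0,0,0]],
    [[0,0,0],[0,0,0]],
    [[0,0,0],[0,0,0]],
  ],
)

```text
time: 15.9
eef_pos: [0.5807, 0.0858, 0.1015]
tcp_rot: [-0.707, 0.007, -0.006, 0.707]
contact_force: [-0.9, -0.0, 0.5]
opening: 0.4
```

```bash
python3 -c "
from mv import *
go(W(.1185,.002,.038),0)"
```

```text
t 15.9 rest-frame tcp [0.1182 0.0007 0.1015] jaw yaw rel lock deg -0.05 toolY [-6.e-04  0.e+00 -1.e+00] F [-0.9 -0.   0.5] q [-0.03  0.25  1.9   0.    0.99 -1.58] open 0.4
turn first, total [-0.     -0.0001 -0.0001] rows>= 1
shift after turn [-0.0111  0.5295  0.0025] mm 64
shift no turn [-0.0108  0.5295  0.0025] mm 64
```

send_rows(
  plan=[
    [[-0.011,0.1,0],[0,0,0]],
    [[0,0.1,0],[0,0,0]],
    [[0,0.1,0],[0,0,0]],
    [[0,0.1,0],[0,0,0]],
    [[0,0.07,0],[0,0,0]],
    [[0,0.06,0],[0,0,0]],
    [[0,0,0],[0,0,0]],
  ],
)

```text
time: 16.6
eef_pos: [0.5785, 0.086, 0.0366]
tcp_rot: [-0.707, 0.007, -0.005, 0.707]
contact_force: [-0.8, 1.1, -0.3]
opening: 0.4
```

send_rows(
  plan=[
    [[0,0,0],[0,0,0]],
    [[0,0,0],[0,0,0]],
    [[0,0,0],[0,0,0]],
    [[0,0,0],[0,0,0]],
    [[0,0,0],[0,0,0]],
    [[0,0,0],[0,0,0]],
  ],
  gripper=1.0,
  grip_force=60,
)

```text
time: 17.2
eef_pos: [0.5799, 0.086, 0.0387]
tcp_rot: [0.707, -0.006, 0.006, -0.707]
contact_force: [0.2, 0.4, 1.0]
opening: 0.083
```

```bash
python3 -c "
from mv import *
go(W(.1445,.002,.038),0)"
```

```text
t 17.2 rest-frame tcp [0.1184 0.0015 0.0387] jaw yaw rel lock deg 0.03 toolY [ 1.3e-03 -1.0e-04 -1.0e+00] F [0.2 0.4 1. ] q [-0.03  0.35  1.92 -0.    0.87 -1.58] open 0.083
turn first, total [0.     0.0001 0.0002] rows>= 1
shift after turn [-0.0042  0.0057  0.2178] mm 26
shift no turn [-0.0041  0.0057  0.2178] mm 26
```

send_rows(
  plan=[
    [[0,0,0.018],[0,0,0]],
    [[0,0,0.018],[0,0,0]],
    [[0,0,0.018],[0,0,0]],
    [[0,0,0.018],[0,0,0]],
    [[0,0,0.018],[0,0,0]],
    [[0,0,0.018],[0,0,0]],
    [[0,0,0.018],[0,0,0]],
    [[0,0,0.018],[0,0,0]],
    [[0,0,0.018],[0,0,0]],
    [[0,0,0.018],[0,0,0]],
  ],
)

```text
time: 18.2
eef_pos: [0.5801, 0.1077, 0.0382]
tcp_rot: [-0.707, 0.006, -0.006, 0.707]
contact_force: [2.0, -2.6, 4.2]
opening: 0.078
```

send_rows(
  plan=[
    [[0,0,0.015],[0,0,0]],
    [[0,0,0.015],[0,0,0]],
    [[0,0,0.01],[0,0,0]],
  ],
)

```text
time: 18.5
eef_pos: [0.5801, 0.1116, 0.038]
tcp_rot: [0.708, -0.005, 0.006, -0.706]
contact_force: [2.2, -8.9, 2.4]
opening: 0.075
```

send_rows(
  plan=[
    [[0,0,0.01],[0,0,0]],
    [[0,0,0.01],[0,0,0]],
  ],
)

```text
time: 18.7
eef_pos: [0.5801, 0.1117, 0.0379]
tcp_rot: [0.709, -0.005, 0.005, -0.705]
contact_force: [1.9, -14.3, 2.4]
opening: 0.078
```

```bash
python3 -c "
from mv import *
go(W(.1445,.002,.038),0)"
```

```text
t 18.7 rest-frame tcp [0.1441 0.0018 0.0379] jaw yaw rel lock deg 0.17 toolY [-2.0e-04 -6.5e-03 -1.0e+00] F [  1.9 -14.3   2.4] q [ 0.02  0.36  1.91 -0.01  0.88 -1.53] open 0.078
turn first, total [ 0.001   0.0005 -0.    ] rows>= 1
shift after turn [-0.002  -0.001   0.0031] mm 0
shift no turn [-0.002  -0.001   0.0031] mm 0
```

The shackle stopped hard after 25.7 mm, so it is fully open. I'll lift along an arc about the lock's rear edge, keeping a slight tension on the shackle.

send_rows(
  plan=[
    [[0,0,-0.015],[0,0,0]],
    [[0,-0.0535,-0.0125],[0,0,0]],
    [[0,-0.0535,-0.0125],[0,0,0]],
    [[0,-0.0535,-0.0125],[0,0,0]],
    [[0,-0.0535,-0.0125],[0,0,0]],
    [[0,-0.0535,-0.0125],[0,0,0]],
    [[0,-0.0535,-0.0125],[0,0,0]],
  ],
)

```text
time: 19.4
eef_pos: [0.5788, 0.1042, 0.0767]
tcp_rot: [-0.707, 0.007, -0.005, 0.707]
contact_force: [1.0, -1.7, -3.7]
opening: 0.083
```

send_rows(
  plan=[
    [[0,-0.0485,-0.026],[0,0,0]],
    [[0,-0.0485,-0.026],[0,0,0]],
    [[0,-0.0485,-0.026],[0,0,0]],
    [[0,-0.0485,-0.026],[0,0,0]],
    [[0,-0.0485,-0.026],[0,0,0]],
    [[0,-0.0485,-0.026],[0,0,0]],
  ],
)

```text
time: 20.0
eef_pos: [0.5793, 0.0846, 0.112]
tcp_rot: [0.708, -0.006, 0.006, -0.707]
contact_force: [-0.6, -1.1, -2.4]
opening: 0.08
```

```bash
python3 -c "
from mv import *
go(W(.0912,.002,.142),0)
s=read_camera('side')
a=crop(s,215,140,110,120,5)
cv2.imwrite('pics/s5.png',a)"
```

```text
t 20.0 rest-frame tcp [0.1169 0.0021 0.112 ] jaw yaw rel lock deg 0.04 toolY [-5.0e-04 -1.2e-03 -1.0e+00] F [-0.6 -1.1 -2.4] q [-0.03  0.24  1.9  -0.    1.01 -1.58] open 0.08
turn first, total [ 0.0002  0.0001 -0.0001] rows>= 1
shift after turn [ 0.001  -0.2499 -0.2145] mm 40
shift no turn [ 0.0007 -0.2497 -0.2148] mm 40
```

View pics/s5.png

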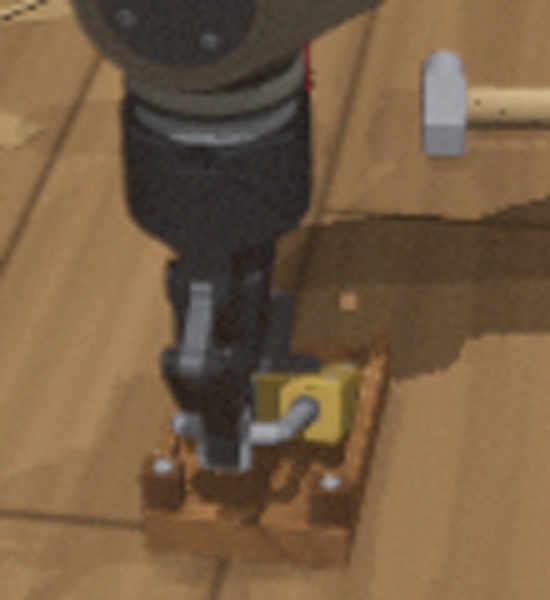

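The lock is pivoting up on its rear edge and is still held at the crossbar around (225,430). I'll continue the arc.

send_rows(
  plan=[
    [[0,-0.042,-0.0365],[0,0,0]],
    [[0,-0.042,-0.0365],[0,0,0]],
    [[0,-0.042,-0.0365],[0,0,0]],
    [[0,-0.042,-0.0365],[0,0,0]],
    [[0,-0.042,-0.0365],[0,0,0]],
    [[0,-0.042,-0.0365],[0,0,0]],
    [[0,-0.031,-0.046],[0,0,0]],
    [[0,-0.031,-0.046],[0,0,0]],
    [[0,-0.031,-0.046],[0,0,0]],
    [[0,-0.031,-0.046],[0,0,0]],
    [[0,-0.031,-0.046],[0,0,0]],
    [[0,-0.031,-0.046],[0,0,0]],
  ],
)

```text
time: 21.25
eef_pos: [0.578, 0.0252, 0.1637]
tcp_rot: [0.707, -0.006, 0.006, -0.707]
contact_force: [0.8, 0.1, -4.7]
opening: 0.075
```

send_rows(
  plan=[
    [[0,-0.02,-0.0525],[0,0,0]],
    [[0,-0.02,-0.0525],[0,0,0]],
    [[0,-0.02,-0.0525],[0,0,0]],
    [[0,-0.02,-0.04],[0,0,0]],
    [[0,-0.02,-0.03],[0,0,0]],
    [[0,-0.03,0],[0,0,0]],
    [[0,-0.05,0],[0,0,0]],
    [[0,-0.05,0],[0,0,0]],
    [[0,-0.05,0],[0,0,0]],
    [[0,-0.05,0],[0,0,0]],
    [[0,-0.05,0],[0,0,0]],
    [[0,-0.05,0],[0,0,0]],
  ],
)

```text
time: 22.45
eef_pos: [0.5779, -0.0014, 0.2163]
tcp_rot: [0.707, -0.006, 0.006, -0.707]
contact_force: [-0.4, -0.1, -5.1]
opening: 0.077
```

send_rows(
  plan=[
    [[0,-0.08,0],[0,0,0]],
    [[0,-0.1,0],[0,0,0]],
    [[0,-0.1,0],[0,0,0]],
    [[0,-0.1,0],[0,0,0]],
    [[0,-0.1,0],[0,0,0]],
    [[0,-0.1,0],[0,0,0]],
    [[0,-0.08,0],[0,0,0]],
    [[0,-0.05,0],[0,0,0]],
    [[0,-0.02,0],[0,0,0]],
    [[0,0,0],[0,0,0]],
    [[0,0,0],[0,0,0]],
  ],
  grip_force=80,
)

```text
time: 23.55
eef_pos: [0.5776, -0.0014, 0.3025]
tcp_rot: [-0.707, 0.007, -0.006, 0.707]
contact_force: [-0.6, 0.1, -5.5]
opening: 0.07
```

```bash
python3 -c "
from mv import *
go(W(.02,.002,.142),0)
s=read_camera('side');t=read_camera('top')
p=get_state()['eef_pos'];print(w2p(s,p),w2p(t,p))
cv2.imwrite('pics/s6.png',np.hstack([crop(s,190,60,140,180,3),crop(t,210,140,120,180,3)]))"
```

```text
t 23.55 rest-frame tcp [0.031  0.0023 0.3025] jaw yaw rel lock deg 0.03 toolY [-1.4e-03  3.0e-04 -1.0e+00] F [-0.6  0.1 -5.5] q [-0.18  0.03  1.76  0.    1.35 -1.73] open 0.07
turn first, total [-0.      0.0001 -0.0002] rows>= 1
shift after turn [ 0.0022  1.3374 -0.0916] mm 161
shift no turn [ 0.0041  1.3374 -0.092 ] mm 161
[[265.63754629 125.92657977]] [[271.47729176 173.96964729]]
```

View pics/s6.png

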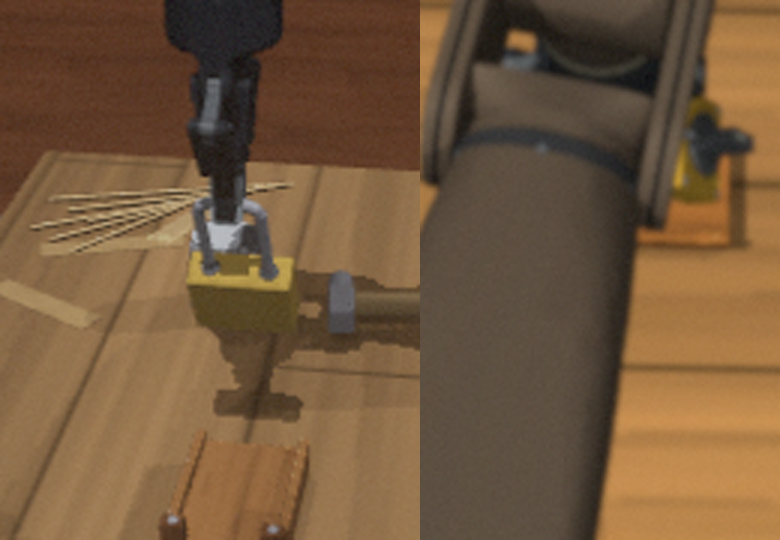

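The lock hangs by its crossbar, held in the jaws near (228,205), well above the rest. I'll wait, then check that it is still and that the shackle is still open.

send_rows(
  plan=[
    [[0,0,0],[0,0,0]],
    [[0,0,0],[0,0,0]],
    [[0,0,0],[0,0,0]],
    [[0,0,0],[0,0,0]],
    [[0,0,0],[0,0,0]],
    [[0,0,0],[0,0,0]],
    [[0,0,0],[0,0,0]],
    [[0,0,0],[0,0,0]],
    [[0,0,0],[0,0,0]],
    [[0,0,0],[0,0,0]],
    [[0,0,0],[0,0,0]],
    [[0,0,0],[0,0,0]],
  ],
)

```text
time: 24.85
eef_pos: [0.5779, -0.0015, 0.3033]
tcp_rot: [0.707, -0.006, 0.006, -0.707]
contact_force: [-0.5, -0.4, -5.7]
opening: 0.068
```

Run:
```python
from mv import *
s=read_camera('side');t=read_camera('top');st=get_state()
print(st['time'],st['eef_pos'],st['contact_force'],np.abs(st['dq']).max())
im=cv2.imread('pics/s6.png')[:, :420]; n=crop(s,190,60,140,180,3)
print("diff",np.abs(im.astype(int)-n).mean(),np.abs(im.astype(int)-n)[180:340,170:310].mean())
bar=st['eef_pos']+[0,0,.002]
for ext in(0,.026):
  for ph in(50,60,70,80,90):
    a=np.radians(ph);x=np.array([0,np.cos(a),np.sin(a)]);z=np.array([0,-np.sin(a),np.cos(a)]);y=np.array([-1,0,0])
    c=bar-x*(.0905+ext)
    pts=[c+.033*x+sy*.039*y+sz*.015*z for sy,sz in((-1,1),(1,1),(1,-1),(-1,-1))]+[c-.033*x+sy*.039*y-.015*z for sy in(-1,1)]
    k=c+.05*z
    print(ext,ph,np.round((w2p(s,pts)-[190,60]+.5)*3).astype(int).tolist(),"knob top",np.round((w2p(t,k)-[210,140]+.5)*3+[420,0]).astype(int).tolist())
```

```text
24.95 [ 0.57792604 -0.00142539  0.30330028] [ 0.12571812  1.05152441 -4.76445951] 0.0020656404119486138
diff 2.1472927689594354 3.4320089285714284
0 50 [[187, 207], [293, 213], [289, 252], [182, 245], [196, 279], [296, 286]] knob top [[745, 120]]
0 60 [[186, 221], [292, 227], [287, 263], [180, 256], [191, 303], [293, 310]] knob top [[731, 125]]
0 70 [[184, 234], [291, 241], [285, 272], [177, 265], [187, 324], [289, 331]] knob top [[715, 130]]
0 80 [[182, 246], [289, 253], [283, 279], [174, 272], [181, 342], [285, 349]] knob top [[696, 134]]
0 90 [[180, 257], [287, 263], [281, 284], [171, 276], [175, 357], [281, 364]] knob top [[675, 137]]
0.026 50 [[193, 222], [296, 228], [292, 266], [188, 259], [201, 291], [299, 298]] knob top [[765, 128]]
0.026 60 [[191, 241], [294, 247], [290, 282], [185, 275], [196, 320], [295, 327]] knob top [[746, 134]]
0.026 70 [[188, 258], [292, 265], [287, 296], [181, 289], [190, 346], [291, 353]] knob top [[724, 139]]
0.026 80 [[185, 274], [290, 281], [284, 307], [177, 300], [184, 368], [286, 376]] knob top [[700, 143]]
0.026 90 [[181, 288], [287, 295], [281, 316], [173, 309], [177, 386], [281, 394]] knob top [[673, 146]]
```

The picture matches a fully open shackle with the lock hanging at about 60°: the front edge is near row 280, the bottom near 325 and the knob at (740,142). I'll make one stillness check and then hand in.

Run:
```python
from mv import *
g=lambda:cv2.cvtColor(read_camera('side')["img"],cv2.COLOR_BGR2GRAY).astype(np.float32)
A=sum(g() for _ in range(4))/4
for _ in range(20): read_camera('side')
B=sum(g() for _ in range(4))/4
c=np.s_[140:175,248:294]
print("shift px over 1.2 s",cv2.phaseCorrelate(A[c].copy(),B[c].copy()),np.abs(A-B)[c].mean(),np.abs(A-B).mean(),get_state()['time'],get_state()['opening'])
```

```text
shift px over 1.2 s ((0.03504937589126911, 0.011578379161822028), 0.9942386095170621) 0.9613354 1.0763627 26.35 0.06533240344665313
```

```bash
python3 -c "
from plant import *
s=get_state();print(s['opening'],s['contact_force'],sign_off())"
```

```text
the job is handed in; nothing more can be done
0.06533240344665313 [-0.96224687  1.1987247  -5.81855531] None
```

The job is done and handed in at about 26 s of the 64 s allowed; no verdict was reported.

- **Slide:** I pushed the lock from behind until it stalled on the stop, with the force rising from about 3 N to 12 N. The picture then matched the flush pose to within 1 px.
- **Dial:** It started at about +90°. I turned it 90° clockwise by the knob, and the picture showed the pointer at the raised mark. That left the lock about 2 mm to one side within the cheek play, still flush.
- **Shackle:** I pulled it open 25.7 mm, where it stopped hard at about 14 N (fully open is 26 mm).
- **Lift:** I raised the lock in an arc by the crossbar. It now hangs tilted (the lock's long axis about 60° from horizontal), with its lowest edge about 0.15 m above the table.

**Last checks:**
- The final picture fits a fully open shackle, not a shut one.
- Over the last 1.2 s the lock moved 0.04 px or less.
- The vertical force is about 5.5 N, matching the lock's weight.
- The tin, block and hammer were not touched.

**Disagreement:** The jaw opening reads about 5.5–7 mm on the 9 mm bar and drifted down slightly during the hold. The picture showed no slip.

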